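Load the leaning pastry-tube stand in dot order

TASK

Load the three steel pastry tubes from the tray into the leaning green stand, taking the pockets in the order of their dots, from one to four. One of the first three pockets has a burnt lump stuck inside, so that a tube stops about 25 mm short there: try each pocket in turn, leave the tube if it goes fully home, and if it does not, draw it out and carry on in the next pocket. At the end all three tubes are fully home in the three clear pockets, the blocked one is empty, and the jar, the mug and the brush have been left alone.

Things in the scene. Friction and masses are not known exactly. Their poses are not given: they have to be found in the camera images.
- tube1: Eight-sided steel pastry tube, 24 mm across its flats, 140 mm long, about 0.11 kg, both ends alike and closed with black caps. Origin at its centre, x along its length. At the start it lies level in the notches of the tray's two rails (its axis 32 mm above the table). The tubes are interchangeable.
- tube2: Eight-sided steel pastry tube, 24 mm across its flats, 140 mm long, about 0.11 kg, both ends alike and closed with black caps. Origin at its centre, x along its length. At the start it lies level in the notches of the tray's two rails (its axis 32 mm above the table). The tubes are interchangeable.
- tube3: Eight-sided steel pastry tube, 24 mm across its flats, 140 mm long, about 0.11 kg, both ends alike and closed with black caps. Origin at its centre, x along its length. At the start it lies level in the notches of the tray's two rails (its axis 32 mm above the table). The tubes are interchangeable.
- pocket1 (a point): For the pocket marked with one dot on the green block's upper face: the point on its axis 10 mm outside its mouth, where a tube's centre is when fully home (25 mm further out if the lump stops it). z: the axis, outwards (35 degrees up, away from the robot); x: down and away from the robot; y: to the one-dot end. Pocket 28 mm square, 60 mm deep, 74 mm from the next.
- pocket2 (a point): For the pocket marked with two dots on the green block's upper face: the point on its axis 10 mm outside its mouth, where a tube's centre is when fully home (25 mm further out if the lump stops it). z: the axis, outwards (35 degrees up, away from the robot); x: down and away from the robot; y: to the one-dot end. Pocket 28 mm square, 60 mm deep, 74 mm from the next.
- pocket3 (a point): For the pocket marked with three dots on the green block's upper face: the point on its axis 10 mm outside its mouth, where a tube's centre is when fully home (25 mm further out if the lump stops it). z: the axis, outwards (35 degrees up, away from the robot); x: down and away from the robot; y: to the one-dot end. Pocket 28 mm square, 60 mm deep, 74 mm from the next.
- pocket4 (a point): For the pocket marked with four dots on the green block's upper face: the point on its axis 10 mm outside its mouth, where a tube's centre is when fully home (never blocked). z: the axis, outwards (35 degrees up, away from the robot); x: down and away from the robot; y: to the one-dot end. Pocket 28 mm square, 60 mm deep, 74 mm from the next.
- stand: Fixed plywood stand, base 140 x 326 x 8 mm; origin on the table right below the middle of the row of mouths, y along the row. Its leaning green block (40 x 310 mm, 65 mm deep along the pockets) has its mouths facing up and away from the robot, 95 mm above the table; plywood cheeks at both ends, behind the mouths. It may be left or right.
- tray: Fixed aluminium tray, 160 x 220 x 10 mm; origin at the centre of its underside. The tubes lie along its x at y = 74, 0 and -74 mm. Two dark notched rails, 8 mm thick and 27 mm high, cross under them at x = -50 and +50 mm; between the rails the floor is 4 mm above the table, so fingers can reach round a tube there.
- jar: Bystander: amber jar with white lid, 64 mm across, 85 mm tall; origin at the centre of its underside.
- mug: Bystander: small blue mug, 64 mm across, 65 mm tall, handle to its y; origin at the centre of its underside.
- brush: Bystander: pastry brush, 200 mm long, lying on the table; origin under its middle, x along it.
Things that resemble listed ones, but are neither listed nor needed, are in the scene too. What is shaped like the tube3 but blue or yellow is not meant.

How it is judged:
On the way, in this order (a step that is already met when the one before it is completed fails the run):
1. a tube is tried in the one-dot pocket, down to the lump or the floor (((distance between tube1 and pocket1 below 0.031 m and angle between the x axis of tube1 and the z axis of pocket1, either way round below 0.17 rad) or (distance between tube2 and pocket1 below 0.031 m and angle between the x axis of tube2 and the z axis of pocket1, either way round below 0.17 rad) or (distance between tube3 and pocket1 below 0.031 m and angle between the x axis of tube3 and the z axis of pocket1, either way round below 0.17 rad))), for 0.1 s.
2. then a tube is tried in the two-dot pocket (((distance between tube1 and pocket2 below 0.031 m and angle between the x axis of tube1 and the z axis of pocket1, either way round below 0.17 rad) or (distance between tube2 and pocket2 below 0.031 m and angle between the x axis of tube2 and the z axis of pocket1, either way round below 0.17 rad) or (distance between tube3 and pocket2 below 0.031 m and angle between the x axis of tube3 and the z axis of pocket1, either way round below 0.17 rad))), for 0.1 s.
3. then one is tried in the three-dot pocket, with a tube already home in pocket one or two (((distance between tube1 and pocket3 below 0.031 m and angle between the x axis of tube1 and the z axis of pocket1, either way round below 0.17 rad) or (distance between tube2 and pocket3 below 0.031 m and angle between the x axis of tube2 and the z axis of pocket1, either way round below 0.17 rad) or (distance between tube3 and pocket3 below 0.031 m and angle between the x axis of tube3 and the z axis of pocket1, either way round below 0.17 rad)) and (distance between any of tube1, tube2, tube3 and pocket1 below 0.008 m or distance between any of tube1, tube2, tube3 and pocket2 below 0.008 m)), for 0.1 s.
4. then one goes into the four-dot pocket, with two tubes already home in the first three (((distance between tube1 and pocket4 below 0.031 m and angle between the x axis of tube1 and the z axis of pocket1, either way round below 0.17 rad) or (distance between tube2 and pocket4 below 0.031 m and angle between the x axis of tube2 and the z axis of pocket1, either way round below 0.17 rad) or (distance between tube3 and pocket4 below 0.031 m and angle between the x axis of tube3 and the z axis of pocket1, either way round below 0.17 rad)) and ((distance between any of tube1, tube2, tube3 and pocket1 below 0.008 m and distance between any of tube1, tube2, tube3 and pocket2 below 0.008 m) or (distance between any of tube1, tube2, tube3 and pocket1 below 0.008 m and distance between any of tube1, tube2, tube3 and pocket3 below 0.008 m) or (distance between any of tube1, tube2, tube3 and pocket2 below 0.008 m and distance between any of tube1, tube2, tube3 and pocket3 below 0.008 m))), for 0.1 s.
At the end, for the whole second after the job is handed in: Each of the three tubes is fully home in a pocket of its own, which leaves the blocked one empty: its centre within 8 mm of the point where it is fully home, in line with the pocket (0.17 rad), and at rest ((distance between tube1 and pocket1 below 0.008 m or distance between tube1 and pocket2 below 0.008 m or distance between tube1 and pocket3 below 0.008 m or distance between tube1 and pocket4 below 0.008 m) and angle between the x axis of each of tube1, tube2, tube3 and the z axis of pocket1, either way round below 0.17 rad and linear speed of each of tube1, tube2, tube3 below 0.02 m/s and (distance between tube2 and pocket1 below 0.008 m or distance between tube2 and pocket2 below 0.008 m or distance between tube2 and pocket3 below 0.008 m or distance between tube2 and pocket4 below 0.008 m) and (distance between tube3 and pocket1 below 0.008 m or distance between tube3 and pocket2 below 0.008 m or distance between tube3 and pocket3 below 0.008 m or distance between tube3 and pocket4 below 0.008 m)); the robot touches nothing.
It fails at once if the jar is disturbed (moved over 25 mm) (distance of jar from where it was at the start of the episode above 0.025 m).
It fails at once if the mug is disturbed (moved over 25 mm) (distance of mug from where it was at the start of the episode above 0.025 m).
It fails at once if the brush is disturbed (moved over 25 mm) (distance of brush from where it was at the start of the episode above 0.025 m).
It also fails if it takes over 72 s, if anything falls off the work surface, if the arm or the gripper's body presses on something with over 40 N, if the wrist force passes 120 N, or if a joint passes its speed limit or range.

ROBOT

A 7-joint arm with a two-finger parallel gripper is mounted at the origin on the work surface. World frame = base frame: x ahead of the robot, y to its left, z up, the work surface at z = 0. Lengths are in m, angles in rad, forces in N, time in s.
With the tool pointing down it reaches from about 0.425 to 0.875 m from the base axis. Payload 4.7 kg.
Tool frame: the origin (TCP) lies at the very end of the fingers, on their centre line; the grasp point (between the pads) lies 19 mm behind it; z points along the fingers, y is the line along which they close (so a half turn about z gives the same grasp; the last joint's range is limited). The gripper opens to 87 mm and grips with 3 to 60 N. Pads are 19 mm wide; open, the fingers measure 117 mm over their backs; the gripper's body (75 mm by 190 mm) begins 51 mm behind the grasp point.
Start: joints at [-1.239, 0.321, -0.07, 1.45, 0.023, 1.371, -0.057], TCP at [0.203, 0.617, 0.223] pointing down, gripper open.
Joint ranges: [-2.86, 2.86], [-0.3, 2.09], [-1.38, 1.24], [0.06, 2.45], [-1.56, 4.7], [0.09, 2.05], [-2.69, 2.69]. Speed limits (rad/s): [2.57, 2.57, 3.14, 3.14, 3.14, 3.14, 3.14].

INTERFACE

Orientations are given as a unit quaternion [x, y, z, w].
In Python, from bench import ctrl gives the robot as it stands.
- The arm moves only by the tool send_rows, never from a script. Its argument "moves" is a list of rows, each a list of 3 entries, a list of its own where there are three numbers: the turn, a rotation vector about the tool's x, y, z as a fraction of full scale, then the shift along the tool's x, y, z as a fraction of full scale, then the opening, from 0 (shut) to 1 (fully open). In form: [[[rx, ry, rz], [tx, ty, tz], grip], ...]. A call has 1 to 20 rows; each row is the pose to reach, as a shift and turn from the pose commanded when the call began, along the tool's axes at that moment; what a row does not reach only later rows make up. Full scale, the value 1, is 0.25 m for a shift and 1.5 rad for a turn. A row lasts 1/12 s, in which the tool goes at most 41.7 mm and 7.16 degrees, less where a joint would pass 70% of its speed; a pose out of reach is approached as far as the arm can. A call with a number of a shift or a turn outside -1 to 1 is refused whole. A call with a gripper value outside its range is refused whole. The fingers move at their own pace and stop on an object; "force" is the grip in N (left out, the last holds). Time passes only in rows, so rows that repeat a pose let the fingers close. It gives the time, the measured TCP pose, the force, the opening and the grip force at its end, in the units of the state.
- ctrl.get_state(): the state, without advancing time (a new reading comes with each control period).
- ctrl.grab_frame(name): name is "scene" or "top" or "wrist"; returns a dict with "img" (400x640x3 uint8, red, green, blue), "z_map" (400x640 float32, m along the optical axis (not along the pixel's ray), 0 where there is no reading), "intrinsics" (3x3 intrinsics, pixels), "eye" and "attitude" of the camera in the world. Camera axes: x right, y up, looking along -z (the intrinsics and any distortion apply to the point x, -y, -z); pixel columns grow to the right and rows downward; lengths in m; the calibration is good to about 2 mm. A picture is of the moment at which its call begins.
- ctrl.finish_job(): hands the job in; it is judged then, once.
The state is a dict: "time_s": time; "joint_positions": joint angles; "joint_velocities": joint speeds; "tau": joint torques, N m; "tcp_pos": TCP position; "tcp_rot": TCP orientation; "wrist_force": force on the tool from outside, world axes, zero at the start; "torque": the same for the moment, N m; "finger_gap": finger opening in m; "gripper_force": force on a finger pad.
Only numpy, scipy, OpenCV 4.12 (cv2) and the standard library are available. Lean on these libraries where they do the work, as an engineer would, in place of code of your own. Each camera call takes 0.05 s, during which the arm holds its last target. There are 200 camera calls.

## Working session

There is one attempt and no reset: what is moved stays moved. The work goes in short steps, Python scripts to look and compute and a tool call to move; the robot and the scene stay as the last step left them, time stands still between calls to the robot, and variables do not carry over. Pictures are saved under pics/ and viewed, at most 10 in all, crops included, and the job is handed in when it is done.

Besides the shell and the picture viewer there is one more tool, called after "Call:" by a JSON object that holds its "fn" and its "kwargs", one argument or row to a line. send_rows: Moves the arm, as the interface text tells. Shift numbers are shares of 0.25 m and turn numbers shares of 1.5 rad, none past 1 either way. Its arguments: {"type":"object","properties":{"moves":{"type":"array","items":{"type":"array"}},"force":{"type":"number"}},"required":["moves"]}

```bash
mkdir -p pics; ls; cat > h.py <<'E'
import numpy as np, cv2
from scipy.spatial.transform import Rotation as R
from bench import ctrl
def att(f):
    a=np.array(f["attitude"],float)
    return R.from_quat(a).as_matrix() if a.size==4 else a.reshape(3,3)
def cloud(f):
    z=f["z_map"];K=np.array(f["intrinsics"]);h,w=z.shape
    u,v=np.meshgrid(np.arange(w),np.arange(h))
    p=np.stack([(u-K[0,2])/K[0,0]*z,-(v-K[1,2])/K[1,1]*z,-z],-1)
    return p@att(f).T+np.array(f["eye"])
def grab(n):
    f=ctrl.grab_frame(n);return f,cloud(f)
def save(f,name,crop=None,s=1):
    im=cv2.cvtColor(f["img"],cv2.COLOR_RGB2BGR)
    if crop: im=im[crop[1]:crop[3],crop[0]:crop[2]]
    cv2.imwrite("pics/"+name,cv2.resize(im,None,fx=s,fy=s,interpolation=cv2.INTER_CUBIC))
E
python3 - <<'E'
from h import *
ft,_=grab("top");fs,_=grab("scene")
im=np.vstack([ft["img"],fs["img"]]);
save({"img":cv2.resize(im,(480,600),interpolation=cv2.INTER_AREA)},"a.png")
save(ft,"top.png",None,1.25)
for f in(ft,fs):print(f["eye"],f["attitude"],f["intrinsics"],[k for k in f])
print(ctrl.get_state())
E
```

```text
pics
[ 0.3533555  -0.06033253  0.96906908] [ 0.05023651 -0.05912203 -0.69431767  0.71547456] [[391.67635919   0.         308.63623295]
 [  0.         391.67635919 205.2963008 ]
 [  0.           0.           1.        ]] ['img', 'z_map', 'intrinsics', 'eye', 'attitude']
[ 0.97271171 -0.60825797  0.89262803] [0.32720369 0.11925996 0.33552492 0.875293  ] [[400.439399     0.         317.5881997 ]
 [  0.         400.439399   202.22316958]
 [  0.           0.           1.        ]] ['img', 'z_map', 'intrinsics', 'eye', 'attitude']
{'time_s': 0.1, 'joint_positions': array([-1.23890405,  0.32171394, -0.07008719,  1.45157752,  0.02261436,
        1.37081153, -0.05692922]), 'joint_velocities': array([ 0.00154419, -0.00198073, -0.00045639, -0.00541985, -0.00138982,
       -0.00260811,  0.00040782]), 'tau': array([ 1.88231625e-04, -4.92571700e+01, -4.05665673e-01, -3.13396955e+01,
       -6.41149934e-02,  3.95936274e-02,  9.24561846e-05]), 'tcp_pos': array([0.20299611, 0.61695106, 0.2215813 ]), 'tcp_rot': array([ 1.58226127e-01,  9.87402527e-01, -8.57854114e-04, -8.22246895e-05]), 'wrist_force': array([-0.7015662 , -0.7370733 , -0.66146635]), 'torque': array([-0.01075712, -0.05163743, -0.03974629]), 'gripper_force': 0.0, 'finger_gap': 0.0870656729841351}
```

View pics/top.png

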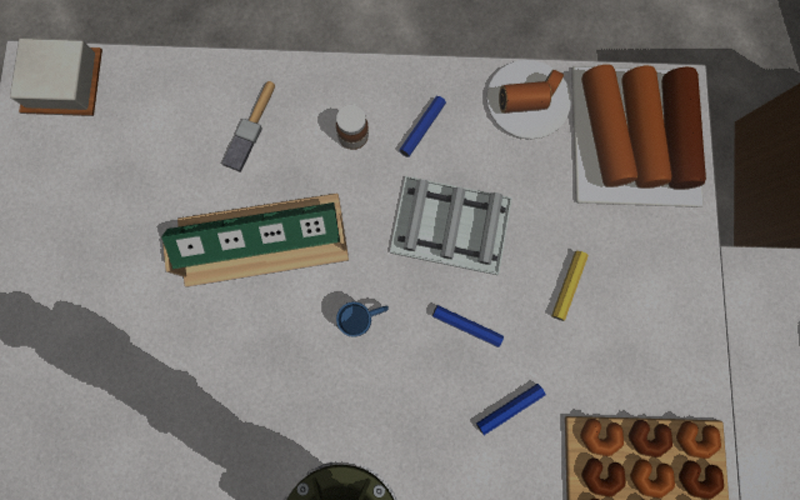

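View pics/a.png

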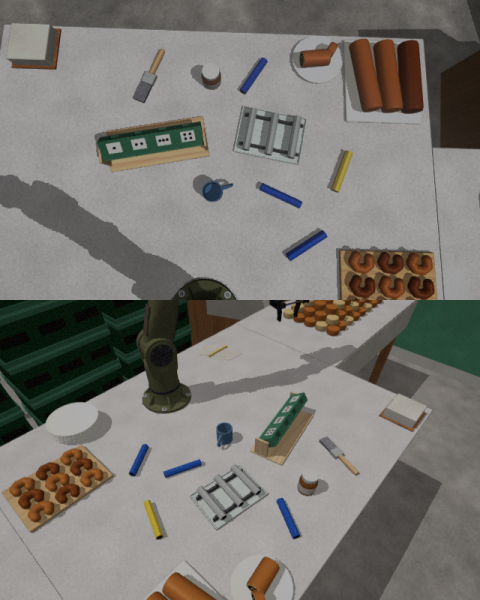

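Top view (shown ×1.25): green stand at about (255,240) with dots one to four from left to right. The tray with three grey tubes is at (450,225). The brush, jar and mug stand clear at (247,125), (351,127) and (355,318). Blue and yellow bars at (423,126), (465,325), (510,408) and (569,285) are decoys. The steel ones in the tray notches are the ones meant. Next I measure.

```bash
cat > m.py <<'E'
from h import *
ft,pt=grab("top");fs,ps=grab("scene")
save(ft,"tray.png",(305,130,415,230),5)
c,s=np.cos(np.radians(35)),np.sin(np.radians(35))
for n,f,p in(("top",ft,pt),("scene",fs,ps)):
    hsv=cv2.cvtColor(f["img"],cv2.COLOR_RGB2HSV); im=f["img"].astype(int)
    box=(p[...,0]>.3)&(p[...,0]<.7)&(p[...,1]>-.4)&(p[...,1]<.45)&(p[...,2]>.02)&(p[...,2]<.2)&(f["z_map"]>0)
    g=box&(cv2.inRange(hsv,(40,80,20),(90,255,255))>0)
    P=p[g]; 
    print(n,"green",g.sum(),P.min(0).round(3),P.max(0).round(3))
    w=box&(hsv[...,1]<60)&(hsv[...,2]>120)&(p[...,2]>.055)&(p[...,1]>.05)
    k,l,st,ce=cv2.connectedComponentsWithStats(w.astype(np.uint8))
    cs=[]
    for i in range(1,k):
        if st[i,4]>40:
            q=p[l==i]; cs.append(q.mean(0)); print(" plate",st[i,4],ce[i].round(),q.mean(0).round(4))
    if len(cs)>=3:
        cs=np.array(cs); d=np.polyfit(cs[:,1],cs[:,0],1); yaw=np.arctan2(-d[0],1); print(" yaw",yaw,np.degrees(yaw))
        a=np.array([np.cos(yaw),np.sin(yaw),0]);yy=np.array([-np.sin(yaw),np.cos(yaw),0])
        pz=c*a+[0,0,s];px=s*a-[0,0,c]
        print(" upper offsets px",np.percentile(P@px,[1,5,25,50,75,95]).round(4)," plates",(cs@px).round(4))
        up=P[np.abs(P@px-np.median(cs@px))<.006]
        print(" pz ext",np.percentile(up@pz,[.5,1,50,99,99.5]).round(4)," y ext",np.percentile(up@yy,[.2,1,99,99.8]).round(4)," plates y",(cs@yy).round(4)," pz",(cs@pz).round(4))
        print(" z max",np.percentile(up[:,2],[1,99,99.7]))
    # tubes by height
    t=box&(p[...,2]>.036)&(p[...,2]<.056)&(p[...,1]<.0)&(p[...,1]>-.35)&(hsv[...,1]<70)
    k,l,st,ce=cv2.connectedComponentsWithStats(t.astype(np.uint8))
    for i in range(1,k):
        if st[i,4]>80:
            q=p[l==i];(cc,sz,_)=cv2.minAreaRect(q[:,:2].astype(np.float32));vx=cv2.fitLine(q[:,:2].astype(np.float32),cv2.DIST_HUBER,0,.01,.01).ravel()
            print(" tube",st[i,4],ce[i].round(),"c",np.round(cc,4),"sz",np.round(sz,3),"ang",np.degrees(np.arctan(vx[1]/vx[0])).round(2),"ztop",np.percentile(q[:,2],[50,95]).round(4),"line pt",vx[2:].round(4))
E
python3 m.py
```

```text
top green 3096 [0.461 0.02  0.07 ] [0.588 0.333 0.115]
 plate 168 [248. 181.] [0.541  0.0694 0.0969]
 plate 216 [217. 186.] [0.5268 0.1382 0.0966]
 plate 237 [185. 191.] [0.5125 0.2106 0.0967]
 plate 247 [152. 197.] [0.4979 0.2832 0.0968]
 yaw 0.19839176035246478 11.36701055836709
 upper offsets px [0.2299 0.2308 0.2323 0.2335 0.2355 0.2665]  plates [0.2326 0.2327 0.2327 0.2327]
 pz ext [0.464  0.4646 0.493  0.5278 0.528 ]  y ext [-0.0855 -0.0837  0.2204  0.2221]  plates y [-0.0386  0.0316  0.1055  0.1795]  pz [0.5013 0.5008 0.501  0.5011]
 z max [0.07491513 0.11246231 0.11331578]
 tube 539 [333. 172.] c [ 0.5841 -0.1258] sz [0.024 0.14 ] ang -9.8 ztop [0.0422 0.0459] line pt [ 0.583  -0.1256]
 tube 548 [362. 178.] c [ 0.5712 -0.1984] sz [0.024 0.141] ang -9.92 ztop [0.0421 0.0455] line pt [ 0.5698 -0.1978]
 tube 549 [392. 182.] c [ 0.5631 -0.2722] sz [0.024 0.141] ang -9.84 ztop [0.0419 0.0457] line pt [ 0.5618 -0.2712]
scene green 1366 [0.465 0.02  0.068] [0.594 0.331 0.114]
 plate 55 [392. 131.] [0.5002 0.2838 0.0953]
 plate 60 [382. 145.] [0.5148 0.2112 0.0954]
 plate 63 [372. 159.] [0.5292 0.1384 0.0954]
 plate 57 [361. 174.] [0.5436 0.0688 0.0961]
 yaw 0.19869508242405032 11.384389632902106
 upper offsets px [0.2333 0.2341 0.2355 0.2421 0.2596 0.2699]  plates [0.2353 0.2352 0.2351 0.2347]
 pz ext [0.4657 0.4666 0.5075 0.5313 0.5316]  y ext [-0.0896 -0.0884  0.2149  0.2174]  plates y [ 0.1795  0.1054  0.0312 -0.0398]  pz [0.5022 0.5023 0.5021 0.5028]
 z max [0.07401707 0.11220141 0.11259356]
 tube 405 [327. 239.] c [ 0.588  -0.1289] sz [0.024 0.142] ang -10.75 ztop [0.0416 0.0453] line pt [ 0.5836 -0.1298]
 tube 430 [304. 253.] c [ 0.5754 -0.2012] sz [0.025 0.142] ang -9.75 ztop [0.0422 0.0457] line pt [ 0.5674 -0.2022]
 tube 486 [281. 270.] c [ 0.5671 -0.2747] sz [0.024 0.142] ang -10.13 ztop [0.0416 0.0454] line pt [ 0.5701 -0.2765]
```

View pics/tray.png

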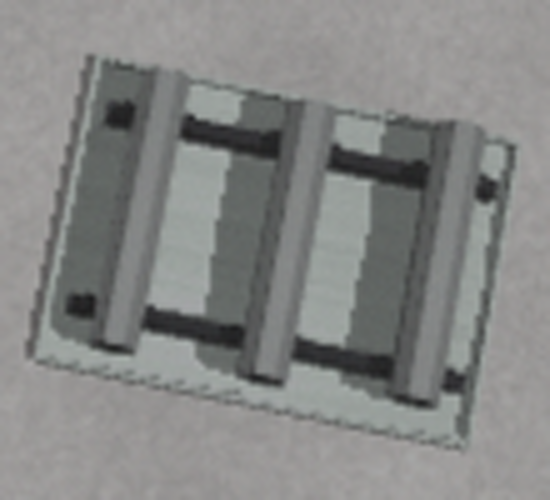

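The crop shows three bare steel tubes in the tray notches, at crop (143,210), (290,240) and (437,265). They measure 140 × 24 mm with tops at 44 mm, so these are the tubes meant. The stand's dot plates are 74 mm apart and its mouth height works out at about 95 mm, both as stated.

```bash
cat > plan.py <<'E'
from h import *
import json,sys
c,s=np.cos(np.radians(35)),np.sin(np.radians(35))
yaw=.1985; A=np.array([np.cos(yaw),np.sin(yaw),0]);YY=np.array([-np.sin(yaw),np.cos(yaw),0])
PZ=c*A+[0,0,s];PX=s*A-[0,0,c]
PY=[.1797,.1057,.0317,-.0423]
HOME=[PZ*.539+PX*.254+YY*y for y in PY]
G=.025
TUB=np.array([[.586,-.1273],[.5733,-.1998],[.565,-.2735]])
th=np.radians(-9.9);U=np.array([np.cos(th),np.sin(th),0])
def tray(i,h,yawoff=0):   # TCP pose for tube i, h above grasp
    z=np.array([0,0,-1.]);x=-U;y=np.cross(z,x)
    return np.array([*TUB[i],.032+h])+G*U+.019*z,np.stack([x,y,z],1)
def pocket(k,d,lift=0):   # tube centre d outside home, lift along -PX
    return HOME[k]+PZ*(d+G)+PX*(.019-lift),np.stack([-PZ,YY,PX],1)
def rel(tgt,st=None):
    st=st or ctrl.get_state(); R0=R.from_quat(st["tcp_rot"]).as_matrix();p,Rt=tgt
    sh=R0.T@(p-st["tcp_pos"]);rv=R.from_matrix(R0.T@Rt).as_rotvec()
    print("turn",(rv/1.5).round(4),"shift",(sh/.25).round(4),"| p",p.round(4),"now",np.round(st["tcp_pos"],4),"F",st["wrist_force"].round(1),"gap",round(st["finger_gap"],4),"t",st["time_s"])
E
python3 - <<'E'
from plan import *
f,p=grab("top")
q=p[(f["z_map"]>0)].reshape(-1,3);d=q-HOME[0]*.5-HOME[3]*.5
m=(np.abs(d@YY)<.19)&(np.abs(d@A)<.09)&(q[:,2]>.03)
e=d[m];k=(e@PX)<-.026
print("proud of face",k.sum(),e[k][:20].round(3) if k.any() else "", np.percentile(e@PX,[0,1]))
print(HOME); rel(tray(0,.12)); rel(pocket(0,.085,.03))
E
```

```text
proud of face 65 [[-0.032 -0.168 -0.01 ]
 [-0.031 -0.17  -0.013]
 [-0.034 -0.165 -0.014]
 [-0.034 -0.17  -0.01 ]
 [-0.034 -0.172 -0.013]
 [-0.036 -0.165 -0.014]
 [-0.036 -0.168 -0.014]
 [-0.036 -0.17  -0.015]
 [-0.035 -0.172 -0.016]
 [-0.038 -0.165 -0.015]
 [-0.038 -0.168 -0.014]
 [-0.038 -0.17  -0.015]
 [-0.038 -0.172 -0.012]
 [-0.041 -0.168 -0.012]
 [-0.041 -0.17  -0.01 ]
 [-0.04  -0.172 -0.014]
 [-0.043 -0.168 -0.013]
 [-0.043 -0.17  -0.015]
 [-0.042 -0.172 -0.015]
 [-0.046 -0.168 -0.01 ]] [-0.03678936 -0.02832071]
[array([0.54024392, 0.29196882, 0.10109308]), array([0.55483664, 0.21942192, 0.10109308]), array([0.56942937, 0.14687502, 0.10109308]), array([0.5840221 , 0.07432812, 0.10109308])]
turn [-0.0006  0.     -0.0966] shift [-2.4844 -2.3357  0.3584] | p [ 0.6106 -0.1316  0.133 ] now [0.2031 0.6172 0.2221] F [-0.6 -0.5  0.5] gap 0.0869 t 0.25
turn [-0.1056 -0.3982 -0.3331] shift [-1.9792 -0.6488  0.1961] | p [0.6224 0.3085 0.1732] now [0.2031 0.6172 0.2221] F [-0.6 -0.5  0.5] gap 0.0869 t 0.25
```

Call:
{"fn": "send_rows", "kwargs": {
  "moves": [
    [[0,0,-0.1],[-0.83,-0.78,0],0.55],
    [[0,0,-0.1],[-0.83,-0.78,0],0.55],
    [[0,0,-0.1],[-0.83,-0.78,0],0.55],
    [[0,0,-0.1],[-0.83,-0.78,0],0.55],
    [[0,0,-0.1],[-0.83,-0.78,0],0.55],
    [[0,0,-0.1],[-0.83,-0.78,0],0.55],
    [[0,0,-0.1],[-0.83,-0.78,0],0.55],
    [[0,0,-0.1],[-0.83,-0.78,0],0.55],
    [[0,0,-0.1],[-0.83,-0.78,0],0.55]
  ],
  "force": 30
}}

```text
time_s: 1.0
tcp_pos: [0.3407, 0.3656, 0.223]
tcp_rot: [0.086, 0.996, 0.0, 0.0]
wrist_force: [-0.4, -0.3, -0.9]
finger_gap: 0.0483
gripper_force: 0.0
```

```bash
python3 -c "
from plan import *
rel(tray(0,.12))"
```

```text
turn [0.0006 0.0002 0.0001] shift [-1.4052 -1.774   0.3586] | p [ 0.6106 -0.1316  0.133 ] now [0.3407 0.3656 0.223 ] F [-0.4 -0.3 -0.9] gap 0.0483 t 1.0
```

Call:
{"fn": "send_rows", "kwargs": {
  "moves": [
    [[0,0,0],[-0.7,-0.9,0],0.55],
    [[0,0,0],[-0.7,-0.9,0],0.55],
    [[0,0,0],[-0.7,-0.9,0],0.55],
    [[0,0,0],[-0.7,-0.9,0],0.55],
    [[0,0,0],[-0.7,-0.9,0],0.55],
    [[0,0,0],[-0.7,-0.9,0],0.55],
    [[0,0,0],[-0.7,-0.9,0],0.55],
    [[0,0,0],[-0.7,-0.9,0],0.55]
  ]
}}

```text
time_s: 1.67
tcp_pos: [0.4774, 0.11, 0.223]
tcp_rot: [0.088, 0.996, -0.001, 0.001]
wrist_force: [-0.1, -1.0, -0.0]
finger_gap: 0.0479
gripper_force: 0.0
```

Call:
{"fn": "send_rows", "kwargs": {
  "moves": [
    [[0,0,0],[-0.705,-0.875,0.36],0.55],
    [[0,0,0],[-0.705,-0.875,0.36],0.55],
    [[0,0,0],[-0.705,-0.875,0.36],0.55],
    [[0,0,0],[-0.705,-0.875,0.36],0.55],
    [[0,0,0],[-0.705,-0.875,0.36],0.55],
    [[0,0,0],[-0.705,-0.875,0.36],0.55],
    [[0,0,0],[-0.705,-0.875,0.36],0.55],
    [[0,0,0],[-0.705,-0.875,0.36],0.55],
    [[0,0,0],[-0.705,-0.875,0.36],0.55],
    [[0,0,0],[-0.705,-0.875,0.36],0.55]
  ]
}}

```text
time_s: 2.5
tcp_pos: [0.6118, -0.1265, 0.1318]
tcp_rot: [0.083, 0.997, 0.0, -0.001]
wrist_force: [-0.1, 1.4, -0.9]
finger_gap: 0.0478
gripper_force: 0.0
```

```bash
python3 - <<'E'
from plan import *
rel(tray(0,0))
f,p=grab("wrist"); save(f,"w1.png")
k=(p[...,2]>.036)&(p[...,2]<.056)&(f["z_map"]>0)&(p[...,0]>.45)&(p[...,0]<.7)&(p[...,1]<0)
n,l,st,ce=cv2.connectedComponentsWithStats(k.astype(np.uint8))
for i in range(1,n):
    if st[i,4]>500:
        q=p[l==i][:,:2].astype(np.float32);print(st[i],cv2.minAreaRect(q), cv2.fitLine(q,cv2.DIST_HUBER,0,.01,.01).ravel())
print(f["eye"])
E
```

```text
turn [ 0.0005 -0.001   0.0045] shift [ 0.0008 -0.0211  0.4751] | p [ 0.6106 -0.1316  0.013 ] now [ 0.6118 -0.1265  0.1318] F [-0.1  1.4 -0.9] gap 0.0478 t 2.5
[ 197   70   43  180 5369] ((0.5726367831230164, -0.19976896047592163), (0.024591833353042603, 0.13783587515354156), 79.84246826171875) [ 0.9897068  -0.14310974  0.54585266 -0.19257565]
[ 299   72   33  178 5513] ((0.5859375596046448, -0.1271371692419052), (0.024038901552557945, 0.13723574578762054), 80.04106903076172) [ 0.9847932  -0.17373079  0.58089274 -0.1262005 ]
[  96   76   52  146 4682] ((0.5506185293197632, -0.2709372639656067), (0.025199489668011665, 0.11014144867658615), 79.85212707519531) [ 0.9813661  -0.19214721  0.5393798  -0.26478624]
[ 0.54612841 -0.11637728  0.29427001]
```

View pics/w1.png

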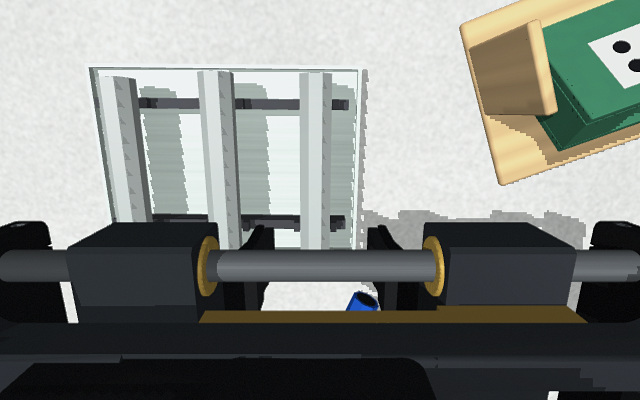

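The wrist view shows the tray with the wanted tube at (315,160), between the open fingers at (255,250) and (385,250). The blue bar at (362,300) is well off. The wrist depth agrees with my tube position to 1 mm.

Call:
{"fn": "send_rows", "kwargs": {
  "moves": [
    [[0,0,0],[0,0,0],0.55],
    [[0,0,0],[0,0,0],0.55],
    [[0,0,0],[0,0,0],0.55]
  ]
}}

```text
time_s: 2.8
tcp_pos: [0.6118, -0.1271, 0.1333]
tcp_rot: [0.083, 0.997, 0.001, 0.001]
wrist_force: [-0.3, -0.2, -0.5]
finger_gap: 0.048
gripper_force: 0.0
```

```bash
python3 -c "
from plan import *
rel(tray(0,0))"
```

```text
turn [0.0008 0.0008 0.0049] shift [ 0.0023 -0.0192  0.4813] | p [ 0.6106 -0.1316  0.013 ] now [ 0.6118 -0.1271  0.1333] F [-0.3 -0.2 -0.5] gap 0.048 t 2.8
```

Settled. Now I go down, grip and lift.

Call:
{"fn": "send_rows", "kwargs": {
  "moves": [
    [[0,0,0.005],[0,-0.02,0.12],0.55],
    [[0,0,0.005],[0,-0.02,0.24],0.55],
    [[0,0,0.005],[0,-0.02,0.34],0.55],
    [[0,0,0.005],[0,-0.02,0.44],0.55],
    [[0,0,0.005],[0,-0.02,0.48],0.55],
    [[0,0,0.005],[0,-0.02,0.48],0.55],
    [[0,0,0.005],[0,-0.02,0.48],0],
    [[0,0,0.005],[0,-0.02,0.48],0],
    [[0,0,0.005],[0,-0.02,0.48],0],
    [[0,0,0.005],[0,-0.02,0.48],0],
    [[0,0,0.005],[0,-0.02,0.48],0],
    [[0,0,0.005],[0,-0.02,0.36],0],
    [[0,0,0.005],[0,-0.02,0.24],0],
    [[0,0,0.005],[0,-0.02,0.1],0],
    [[0,0,0.005],[0,-0.02,-0.05],0],
    [[0,0,0.005],[0,-0.02,-0.2],0],
    [[0,0,0.005],[0,-0.02,-0.3],0],
    [[0,0,0.005],[0,-0.02,-0.3],0],
    [[0,0,0.005],[0,-0.02,-0.3],0]
  ],
  "force": 30
}}

```text
time_s: 4.38
tcp_pos: [0.6116, -0.1342, 0.2097]
tcp_rot: [0.088, 0.996, 0.0, 0.002]
wrist_force: [-0.2, 0.3, -1.7]
finger_gap: 0.0238
gripper_force: 30.0
```

```bash
python3 -c "
from plan import *
rel(pocket(0,.1,.0));rel(pocket(0,.1,.06))
print(np.round(ctrl.get_state()['joint_positions'],2))"
```

```text
turn [-0.0762 -0.3997 -0.2414] shift [0.1577 1.794  0.2102] | p [0.6513 0.3143 0.1572] now [ 0.6116 -0.1342  0.2097] F [-0.2  0.3 -1.7] gap 0.0238 t 4.3833
turn [-0.0762 -0.3997 -0.2414] shift [0.285  1.7438 0.0131] | p [0.6176 0.3075 0.2064] now [ 0.6116 -0.1342  0.2097] F [-0.2  0.3 -1.7] gap 0.0238 t 4.3833
[-0.32  0.3   0.61  1.56 -0.18  1.33  1.71]
```

Call:
{"fn": "send_rows", "kwargs": {
  "moves": [
    [[-0.04,-0.2,-0.12],[0.14,0.87,0],0],
    [[-0.04,-0.2,-0.12],[0.14,0.87,0],0],
    [[-0.04,-0.2,-0.12],[0.14,0.87,0],0],
    [[-0.04,-0.2,-0.12],[0.14,0.87,0],0],
    [[-0.04,-0.2,-0.12],[0.14,0.87,0],0],
    [[-0.04,-0.2,-0.12],[0.14,0.87,0],0],
    [[-0.04,-0.2,-0.12],[0.14,0.87,0],0],
    [[-0.04,-0.2,-0.12],[0.14,0.87,0],0]
  ]
}}

```text
time_s: 5.05
tcp_pos: [0.6128, 0.0872, 0.2055]
tcp_rot: [-0.004, 0.989, 0.016, 0.15]
wrist_force: [-0.7, 0.1, -1.9]
finger_gap: 0.0236
gripper_force: 30.0
```

```bash
python3 -c "
from plan import *
rel(pocket(0,.1,.05))"
```

```text
turn [-0.0363 -0.2043 -0.1202] shift [-0.0342  0.8838  0.0695] | p [0.6232 0.3087 0.1982] now [0.6128 0.0872 0.2055] F [-0.7  0.1 -1.9] gap 0.0236 t 5.05
```

Call:
{"fn": "send_rows", "kwargs": {
  "moves": [
    [[-0.036,-0.204,-0.12],[-0.034,0.884,0.07],0],
    [[-0.036,-0.204,-0.12],[-0.034,0.884,0.07],0],
    [[-0.036,-0.204,-0.12],[-0.034,0.884,0.07],0],
    [[-0.036,-0.204,-0.12],[-0.034,0.884,0.07],0],
    [[-0.036,-0.204,-0.12],[-0.034,0.884,0.07],0],
    [[-0.036,-0.204,-0.12],[-0.034,0.884,0.07],0],
    [[-0.036,-0.204,-0.12],[-0.034,0.884,0.07],0],
    [[-0.036,-0.204,-0.12],[-0.034,0.884,0.07],0],
    [[-0.036,-0.204,-0.12],[-0.034,0.884,0.07],0],
    [[-0.036,-0.204,-0.12],[-0.034,0.884,0.07],0]
  ]
}}

```text
time_s: 5.88
tcp_pos: [0.6259, 0.3045, 0.2]
tcp_rot: [-0.091, 0.949, 0.029, 0.3]
wrist_force: [-0.3, -0.2, -0.1]
finger_gap: 0.0236
gripper_force: 30.0
```

```bash
python3 - <<'E'
from plan import *
rel(pocket(0,.1,.0)); print(np.round(ctrl.get_state()['joint_positions'],2))
f,p=grab("scene"); save(f,"s1.png",(320,90,480,210),5)
f,p=grab("top")
# tube line from points near expected tube top
st=ctrl.get_state();Rt=R.from_quat(st["tcp_rot"]).as_matrix();g=st["tcp_pos"]-.019*Rt[:,2]
for n in("scene","top"):
    f,p=grab(n);q=(p-g)@Rt
    m=(f["z_map"]>0)&(np.abs(q[...,0]-.06)<.04)&(np.abs(q[...,1])<.02)&(np.abs(q[...,2])<.02)
    Q=q[m];print(n,m.sum(),"axis tilt",np.polyfit(Q[:,0],Q[:,1],1) if m.sum()>20 else "",np.percentile(Q,[1,50,99],axis=0).round(4) if m.sum() else "")
E
```

```text
turn [-0.0029  0.0014 -0.004 ] shift [0.0107 0.0194 0.2014] | p [0.6513 0.3143 0.1572] now [0.6259 0.3045 0.2   ] F [-0.3 -0.2 -0.1] gap 0.0236 t 5.8833
[-0.81  0.05  0.2   1.95  0.41  0.61  0.87]
scene 198 axis tilt [ 0.0085001  -0.01074062] [[ 0.0211 -0.0164 -0.0112]
 [ 0.0569 -0.0107 -0.0029]
 [ 0.0953 -0.0008  0.0131]]
top 198 axis tilt [ 0.14118638 -0.01472805] [[ 0.0587 -0.0112 -0.0153]
 [ 0.0806 -0.0043 -0.0106]
 [ 0.0967  0.0125  0.002 ]]
```

View pics/s1.png

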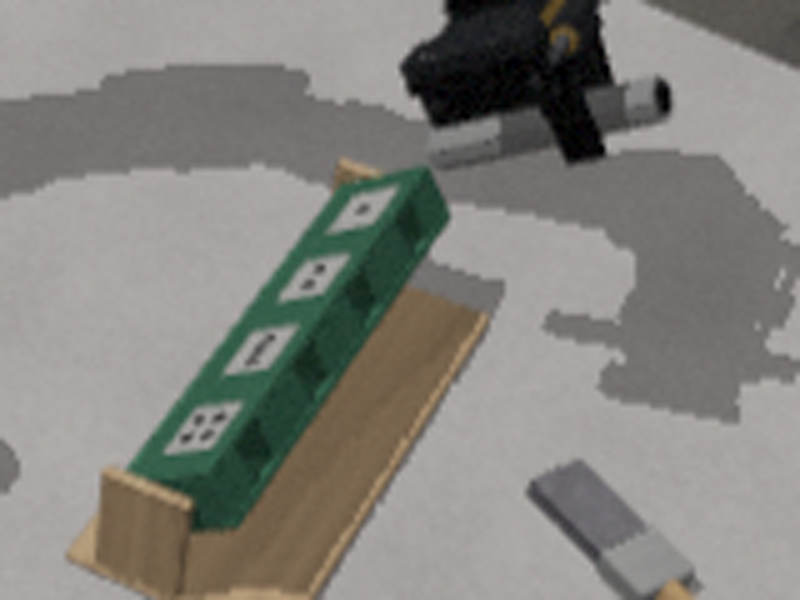

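Scene crop: the tube is held square at (550,130), with its tip at (440,150) pointing at the block. The four dark mouths run from (410,225) to (250,450). Next I align it on the one-dot axis.

Call:
{"fn": "send_rows", "kwargs": {
  "moves": [
    [[-0.003,0.001,-0.004],[0.01,0.019,0.1],0],
    [[-0.003,0.001,-0.004],[0.01,0.019,0.2],0],
    [[-0.003,0.001,-0.004],[0.01,0.019,0.2],0],
    [[-0.003,0.001,-0.004],[0.01,0.019,0.2],0],
    [[-0.003,0.001,-0.004],[0.01,0.019,0.2],0]
  ]
}}

```text
time_s: 6.5
tcp_pos: [0.6505, 0.3177, 0.1589]
tcp_rot: [-0.096, 0.949, 0.031, 0.3]
wrist_force: [0.7, 0.1, -1.3]
finger_gap: 0.0235
gripper_force: 30.0
```

```bash
python3 - <<'E'
from plan import *
rel(pocket(0,.1,.0));rel(pocket(0,.045,.0))
E
```

```text
turn [0.0023 0.0014 0.0019] shift [ 0.0036 -0.014   0.0058] | p [0.6513 0.3143 0.1572] now [0.6505 0.3177 0.1589] F [ 0.7  0.1 -1.3] gap 0.0235 t 6.5
turn [0.0023 0.0014 0.0019] shift [ 0.2236 -0.0134  0.0053] | p [0.6071 0.3054 0.1257] now [0.6505 0.3177 0.1589] F [ 0.7  0.1 -1.3] gap 0.0235 t 6.5
```

Call:
{"fn": "send_rows", "kwargs": {
  "moves": [
    [[0.002,0.001,0.002],[0.04,-0.014,0.006],0],
    [[0.002,0.001,0.002],[0.08,-0.014,0.006],0],
    [[0.002,0.001,0.002],[0.08,-0.014,0.006],0],
    [[0.002,0.001,0.002],[0.08,-0.014,0.006],0],
    [[0.002,0.001,0.002],[0.08,-0.014,0.006],0]
  ]
}}

```text
time_s: 6.92
tcp_pos: [0.6361, 0.3118, 0.1467]
tcp_rot: [-0.095, 0.949, 0.031, 0.3]
wrist_force: [-0.1, -0.2, -0.5]
finger_gap: 0.0234
gripper_force: 30.0
```

```bash
python3 - <<'E'
from plan import *
for i in range(2): rel(pocket(0,.045,.0)); f,p=grab("top")
rel(pocket(0,.02))
E
```

```text
turn [ 0.001   0.0011 -0.    ] shift [ 0.1455 -0.0021  0.0005] | p [0.6071 0.3054 0.1257] now [0.6361 0.3118 0.1467] F [-0.1 -0.2 -0.5] gap 0.0234 t 6.9167
turn [ 0.001   0.0012 -0.0001] shift [ 0.1464 -0.0021  0.0002] | p [0.6071 0.3054 0.1257] now [0.6364 0.3118 0.1468] F [ 1.  -0.8 -0.5] gap 0.0239 t 6.9667
turn [ 0.0008  0.001  -0.0001] shift [ 0.2461 -0.0017 -0.0006] | p [0.5871 0.3014 0.1113] now [0.6364 0.3117 0.1466] F [ 0.6 -0.8 -0.7] gap 0.0238 t 7.0167
```

Call:
{"fn": "send_rows", "kwargs": {
  "moves": [
    [[0.001,0.001,0],[0.03,-0.002,0],0],
    [[0.001,0.001,0],[0.06,-0.002,0],0],
    [[0.001,0.001,0],[0.09,-0.002,0],0],
    [[0.001,0.001,0],[0.12,-0.002,0],0],
    [[0.001,0.001,0],[0.146,-0.002,0],0],
    [[0.001,0.001,0],[0.146,-0.002,0],0],
    [[0.001,0.001,0],[0.146,-0.002,0],0]
  ]
}}

```text
time_s: 7.6
tcp_pos: [0.6062, 0.305, 0.1242]
tcp_rot: [-0.095, 0.949, 0.029, 0.298]
wrist_force: [-0.6, -0.7, -1.1]
finger_gap: 0.0234
gripper_force: 30.0
```

```bash
python3 - <<'E'
from plan import *
rel(pocket(0,.045));rel(pocket(0,.015));rel(pocket(0,0))
E
```

```text
turn [-0.0005 -0.0013  0.0006] shift [-0.0069  0.0007 -0.0026] | p [0.6071 0.3054 0.1257] now [0.6062 0.305  0.1242] F [-0.6 -0.7 -1.1] gap 0.0234 t 7.6
turn [-0.0005 -0.0013  0.0006] shift [ 0.1131  0.0008 -0.0023] | p [0.5831 0.3006 0.1085] now [0.6062 0.305  0.1242] F [-0.6 -0.7 -1.1] gap 0.0234 t 7.6
turn [-0.0005 -0.0013  0.0006] shift [ 0.1731  0.0009 -0.0022] | p [0.571  0.2982 0.0999] now [0.6062 0.305  0.1242] F [-0.6 -0.7 -1.1] gap 0.0234 t 7.6
```

It is in by 16 mm with no force on it. I go on past the lump depth.

Call:
{"fn": "send_rows", "kwargs": {
  "moves": [
    [[0,-0.001,0],[0.03,0,-0.002],0],
    [[0,-0.001,0],[0.06,0,-0.002],0],
    [[0,-0.001,0],[0.08,0,-0.002],0],
    [[0,-0.001,0],[0.1,0,-0.002],0],
    [[0,-0.001,0],[0.1,0,-0.002],0],
    [[0,-0.001,0],[0.1,0,-0.002],0]
  ]
}}

```text
time_s: 8.1
tcp_pos: [0.5862, 0.3009, 0.1106]
tcp_rot: [-0.095, 0.949, 0.029, 0.299]
wrist_force: [0.7, 0.9, -0.9]
finger_gap: 0.0234
gripper_force: 30.0
```

```bash
python3 - <<'E'
from plan import *
rel(pocket(0,.015));rel(pocket(0,0));rel(pocket(0,.1))
E
```

```text
turn [-0.0006 -0.      0.0004] shift [ 0.015   0.0011 -0.0003] | p [0.5831 0.3006 0.1085] now [0.5862 0.3009 0.1106] F [ 0.7  0.9 -0.9] gap 0.0234 t 8.1
turn [-0.0006 -0.      0.0004] shift [ 0.075   0.0011 -0.0003] | p [0.571  0.2982 0.0999] now [0.5862 0.3009 0.1106] F [ 0.7  0.9 -0.9] gap 0.0234 t 8.1
turn [-0.0006 -0.      0.0004] shift [-0.325   0.0009 -0.0004] | p [0.6513 0.3143 0.1572] now [0.5862 0.3009 0.1106] F [ 0.7  0.9 -0.9] gap 0.0234 t 8.1
```

Call:
{"fn": "send_rows", "kwargs": {
  "moves": [
    [[0,0,0],[0.025,0,0],0],
    [[0,0,0],[0.05,0,0],0],
    [[0,0,0],[0.065,0,0],0],
    [[0,0,0],[0.075,0,0],0],
    [[0,0,0],[0.082,0,0],0],
    [[0,0,0],[0.082,0,0],0]
  ]
}}

```text
time_s: 8.6
tcp_pos: [0.5716, 0.2979, 0.1008]
tcp_rot: [-0.094, 0.948, 0.03, 0.301]
wrist_force: [4.8, -1.0, 2.1]
finger_gap: 0.0236
gripper_force: 30.0
```

```bash
python3 - <<'E'
from plan import *
rel(pocket(0,0))
E
```

```text
turn [-0.0001  0.0025 -0.0002] shift [0.0039 0.0014 0.0019] | p [0.571  0.2982 0.0999] now [0.5716 0.2979 0.1008] F [ 4.8 -1.   2.1] gap 0.0236 t 8.6
```

Firm stop at 5 N, within 1 mm of home, so pocket one is clear. I release and back off.

Call:
{"fn": "send_rows", "kwargs": {
  "moves": [
    [[0,0,0],[0,0,0],0.5],
    [[0,0,0],[0,0,0],0.5],
    [[0,0,0],[0,0,0],0.5],
    [[0,0,0],[0,0,0],0.5],
    [[0,0,0],[-0.02,0,-0.1],0.5],
    [[0,0,0],[-0.04,0,-0.2],0.5],
    [[0,0,0],[-0.04,0,-0.34],0.5],
    [[0,0,0],[-0.04,0,-0.5],0.5],
    [[0,0,0],[-0.04,0,-0.5],0.5],
    [[0,0,0],[-0.04,0,-0.5],0.5]
  ]
}}

```text
time_s: 9.43
tcp_pos: [0.5074, 0.2866, 0.21]
tcp_rot: [-0.095, 0.948, 0.031, 0.301]
wrist_force: [0.0, -0.2, -0.6]
finger_gap: 0.0435
gripper_force: 0.0
```

```bash
cat > tm.py <<'E'
from plan import *
def tube_end(k):  # tube in pocket k: outer end & offset measured from both views
    for n in("top","scene"):
        f,p=grab(n);q=(p-HOME[k])@np.stack([PX,YY,PZ],1)
        m=(f["z_map"]>0)&(np.abs(q[...,1])<.02)&(np.abs(q[...,0])<.02)&(q[...,2]>0)&(q[...,2]<.13)
        Q=q[m]; print(n,m.sum(),np.percentile(Q,[1,50,97,99],axis=0).round(4).tolist() if m.sum() else "")
E
python3 - <<'E'
from tm import *
tube_end(0)
rel(tray(1,.12))
E
```

```text
top 388 [[-0.0116, -0.0117, 0.0048], [-0.0048, -0.003, 0.0397], [0.0094, 0.0114, 0.0693], [0.0113, 0.0124, 0.0697]]
scene 208 [[-0.0073, -0.0164, 0.0016], [0.0018, -0.0103, 0.0421], [0.0168, 0.004, 0.0717], [0.0188, 0.0066, 0.0728]]
turn [0.0746 0.4021 0.2397] shift [ 0.1931 -1.9887  0.2258] | p [ 0.5979 -0.2041  0.133 ] now [0.5072 0.2849 0.2063] F [-0.5  0.1 -0.2] gap 0.0432 t 9.5333
```

```bash
cat >> plan.py <<'E'
from scipy.spatial.transform import Slerp
def mid(t,a,z):
    st=ctrl.get_state();S=Slerp([0,1],R.from_matrix([R.from_quat(st["tcp_rot"]).as_matrix(),t[1]]))
    p=(1-a)*st["tcp_pos"]+a*t[0];p[2]=z
    return p,S(a).as_matrix()
E
python3 -c "
from plan import *
rel(mid(tray(1,.12),.5,.22))"
```

```text
turn [0.0373 0.201  0.1199] shift [-0.0188 -0.9946 -0.0522] | p [0.5526 0.0404 0.22  ] now [0.5072 0.2849 0.2063] F [-0.5  0.1 -0.2] gap 0.0432 t 9.5333
```

Call:
{"fn": "send_rows", "kwargs": {
  "moves": [
    [[0.037,0.2,0.12],[-0.02,-0.99,-0.05],0.5],
    [[0.037,0.2,0.12],[-0.02,-0.99,-0.05],0.5],
    [[0.037,0.2,0.12],[-0.02,-0.99,-0.05],0.5],
    [[0.037,0.2,0.12],[-0.02,-0.99,-0.05],0.5],
    [[0.037,0.2,0.12],[-0.02,-0.99,-0.05],0.5],
    [[0.037,0.2,0.12],[-0.02,-0.99,-0.05],0.5],
    [[0.037,0.2,0.12],[-0.02,-0.99,-0.05],0.5],
    [[0.037,0.2,0.12],[-0.02,-0.99,-0.05],0.5]
  ]
}}

```text
time_s: 10.2
tcp_pos: [0.5533, 0.0384, 0.2187]
tcp_rot: [-0.001, 0.988, 0.014, 0.152]
wrist_force: [0.5, 0.9, 0.1]
finger_gap: 0.0437
gripper_force: 0.0
```

```bash
python3 -c "
from plan import *
rel(tray(1,.1))"
```

```text
turn [0.0365 0.201  0.1155] shift [-0.0461 -0.9823  0.4294] | p [ 0.5979 -0.2041  0.113 ] now [0.5533 0.0384 0.2187] F [0.5 0.9 0.1] gap 0.0437 t 10.2
```

Call:
{"fn": "send_rows", "kwargs": {
  "moves": [
    [[0.036,0.2,0.116],[-0.046,-0.98,0.43],0.5],
    [[0.036,0.2,0.116],[-0.046,-0.98,0.43],0.5],
    [[0.036,0.2,0.116],[-0.046,-0.98,0.43],0.5],
    [[0.036,0.2,0.116],[-0.046,-0.98,0.43],0.5],
    [[0.036,0.2,0.116],[-0.046,-0.98,0.43],0.5],
    [[0.036,0.2,0.116],[-0.046,-0.98,0.43],0.5],
    [[0.036,0.2,0.116],[-0.046,-0.98,0.43],0.5],
    [[0.036,0.2,0.116],[-0.046,-0.98,0.43],0.5],
    [[0.036,0.2,0.116],[-0.046,-0.98,0.43],0.5],
    [[0.036,0.2,0.116],[-0.046,-0.98,0.43],0.5],
    [[0.036,0.2,0.116],[-0.046,-0.98,0.43],0.5],
    [[0.036,0.2,0.116],[-0.046,-0.98,0.43],0.5]
  ]
}}

```text
time_s: 11.2
tcp_pos: [0.6006, -0.1972, 0.1146]
tcp_rot: [0.082, 0.997, 0.002, 0.002]
wrist_force: [0.1, 0.8, -0.4]
finger_gap: 0.0433
gripper_force: 0.0
```

```bash
python3 -c "
from plan import *
rel(tray(1,0))"
```

```text
turn [0.0026 0.0029 0.0062] shift [ 0.008  -0.0307  0.4064] | p [ 0.5979 -0.2041  0.013 ] now [ 0.6006 -0.1972  0.1146] F [ 0.1  0.8 -0.4] gap 0.0433 t 11.2
```

Call:
{"fn": "send_rows", "kwargs": {
  "moves": [
    [[0.003,0.003,0.005],[0.008,-0.028,0.12],0.5],
    [[0.003,0.003,0.005],[0.008,-0.028,0.22],0.5],
    [[0.003,0.003,0.005],[0.008,-0.028,0.32],0.5],
    [[0.003,0.003,0.005],[0.008,-0.028,0.38],0.5],
    [[0.003,0.003,0.005],[0.008,-0.028,0.405],0.5],
    [[0.003,0.003,0.005],[0.008,-0.028,0.405],0.5],
    [[0.003,0.003,0.005],[0.008,-0.028,0.405],0],
    [[0.003,0.003,0.005],[0.008,-0.028,0.405],0],
    [[0.003,0.003,0.005],[0.008,-0.028,0.405],0],
    [[0.003,0.003,0.005],[0.008,-0.028,0.405],0],
    [[0.003,0.003,0.005],[0.008,-0.028,0.405],0],
    [[0.003,0.003,0.005],[0.008,-0.028,0.3],0],
    [[0.003,0.003,0.005],[0.008,-0.028,0.15],0],
    [[0.003,0.003,0.005],[0.008,-0.028,0],0],
    [[0.003,0.003,0.005],[0.008,-0.028,-0.15],0],
    [[0.003,0.003,0.005],[0.008,-0.028,-0.3],0],
    [[0.003,0.003,0.005],[0.008,-0.028,-0.4],0],
    [[0.003,0.003,0.005],[0.008,-0.028,-0.4],0],
    [[0.003,0.003,0.005],[0.008,-0.028,-0.4],0]
  ],
  "force": 30
}}

```text
time_s: 12.78
tcp_pos: [0.597, -0.2069, 0.2159]
tcp_rot: [0.087, 0.996, -0.001, 0.001]
wrist_force: [0.1, 0.6, -1.3]
finger_gap: 0.024
gripper_force: 30.0
```

```bash
python3 -c "
from plan import *
rel(pocket(1,.1,.06));rel(mid(pocket(1,.1,.06),.5,.21))"
```

```text
turn [-0.0773 -0.401  -0.2404] shift [0.1684 1.7653 0.0348] | p [0.6322 0.235  0.2064] now [ 0.597  -0.2069  0.2159] F [ 0.1  0.6 -1.3] gap 0.024 t 12.7833
turn [-0.0387 -0.2005 -0.1202] shift [0.0842 0.8826 0.022 ] | p [0.6146 0.014  0.21  ] now [ 0.597  -0.2069  0.2159] F [ 0.1  0.6 -1.3] gap 0.024 t 12.7833
```

Call:
{"fn": "send_rows", "kwargs": {
  "moves": [
    [[-0.039,-0.2,-0.12],[0.084,0.88,0.02],0],
    [[-0.039,-0.2,-0.12],[0.084,0.88,0.02],0],
    [[-0.039,-0.2,-0.12],[0.084,0.88,0.02],0],
    [[-0.039,-0.2,-0.12],[0.084,0.88,0.02],0],
    [[-0.039,-0.2,-0.12],[0.084,0.88,0.02],0],
    [[-0.039,-0.2,-0.12],[0.084,0.88,0.02],0],
    [[-0.039,-0.2,-0.12],[0.084,0.88,0.02],0],
    [[-0.039,-0.2,-0.12],[0.084,0.88,0.02],0],
    [[-0.039,-0.2,-0.12],[0.084,0.88,0.02],0]
  ]
}}

```text
time_s: 13.53
tcp_pos: [0.6129, 0.0125, 0.2074]
tcp_rot: [-0.003, 0.989, 0.014, 0.149]
wrist_force: [0.1, -0.3, -1.7]
finger_gap: 0.0238
gripper_force: 30.0
```

```bash
python3 -c "
from plan import *
rel(pocket(1,.1,.04))"
```

```text
turn [-0.0389 -0.2047 -0.1212] shift [-0.0975  0.8955  0.1291] | p [0.6434 0.2372 0.19  ] now [0.6129 0.0125 0.2074] F [ 0.1 -0.3 -1.7] gap 0.0238 t 13.5333
```

Call:
{"fn": "send_rows", "kwargs": {
  "moves": [
    [[-0.039,-0.204,-0.121],[-0.097,0.89,0.13],0],
    [[-0.039,-0.204,-0.121],[-0.097,0.89,0.13],0],
    [[-0.039,-0.204,-0.121],[-0.097,0.89,0.13],0],
    [[-0.039,-0.204,-0.121],[-0.097,0.89,0.13],0],
    [[-0.039,-0.204,-0.121],[-0.097,0.89,0.13],0],
    [[-0.039,-0.204,-0.121],[-0.097,0.89,0.13],0],
    [[-0.039,-0.204,-0.121],[-0.097,0.89,0.13],0],
    [[-0.039,-0.204,-0.121],[-0.097,0.89,0.13],0],
    [[-0.039,-0.204,-0.121],[-0.097,0.89,0.13],0],
    [[-0.039,-0.204,-0.121],[-0.097,0.89,0.13],0],
    [[-0.039,-0.204,-0.121],[-0.097,0.89,0.13],0],
    [[-0.039,-0.204,-0.121],[-0.097,0.89,0.13],0]
  ]
}}

```text
time_s: 14.53
tcp_pos: [0.6443, 0.2358, 0.1918]
tcp_rot: [-0.094, 0.949, 0.03, 0.3]
wrist_force: [-0.4, 0.2, -1.4]
finger_gap: 0.0242
gripper_force: 30.0
```

```bash
python3 -c "
from plan import *
rel(pocket(1,.08,0))"
```

```text
turn [ 0.0005  0.0011 -0.0013] shift [0.0864 0.0061 0.1642] | p [0.6498 0.2385 0.1458] now [0.6443 0.2358 0.1918] F [-0.4  0.2 -1.4] gap 0.0242 t 14.5333
```

Call:
{"fn": "send_rows", "kwargs": {
  "moves": [
    [[0,0.001,-0.001],[0,0.006,0.08],0],
    [[0,0.001,-0.001],[0,0.006,0.164],0],
    [[0,0.001,-0.001],[0.05,0.006,0.164],0],
    [[0,0.001,-0.001],[0.08,0.006,0.164],0],
    [[0,0.001,-0.001],[0.08,0.006,0.164],0],
    [[0,0.001,-0.001],[0.08,0.006,0.164],0],
    [[0,0.001,-0.001],[0.08,0.006,0.164],0]
  ]
}}

```text
time_s: 15.12
tcp_pos: [0.6514, 0.2408, 0.1481]
tcp_rot: [-0.096, 0.949, 0.031, 0.3]
wrist_force: [-0.6, -0.5, -1.0]
finger_gap: 0.0237
gripper_force: 30.0
```

```bash
python3 -c "
from plan import *
rel(pocket(1,.045,0))"
```

```text
turn [0.0019 0.0015 0.0009] shift [ 0.1518 -0.0075  0.0027] | p [0.6217 0.2329 0.1257] now [0.6514 0.2408 0.1481] F [-0.6 -0.5 -1. ] gap 0.0237 t 15.1167
```

Call:
{"fn": "send_rows", "kwargs": {
  "moves": [
    [[0.002,0.001,0.001],[0,-0.007,0.003],0],
    [[0.002,0.001,0.001],[0,-0.007,0.003],0],
    [[0.002,0.001,0.001],[0.03,-0.007,0.003],0],
    [[0.002,0.001,0.001],[0.06,-0.007,0.003],0],
    [[0.002,0.001,0.001],[0.09,-0.007,0.003],0],
    [[0.002,0.001,0.001],[0.12,-0.007,0.003],0],
    [[0.002,0.001,0.001],[0.15,-0.007,0.003],0],
    [[0.002,0.001,0.001],[0.15,-0.007,0.003],0],
    [[0.002,0.001,0.001],[0.15,-0.007,0.003],0]
  ]
}}

```text
time_s: 15.87
tcp_pos: [0.6207, 0.2327, 0.1239]
tcp_rot: [-0.095, 0.949, 0.029, 0.298]
wrist_force: [0.2, 0.4, -1.6]
finger_gap: 0.0236
gripper_force: 30.0
```

```bash
python3 -c "
from plan import *
rel(pocket(1,.018,0))"
```

```text
turn [-0.0006 -0.0013  0.0005] shift [ 0.1007 -0.0002 -0.0032] | p [0.6001 0.2285 0.1102] now [0.6207 0.2327 0.1239] F [ 0.2  0.4 -1.6] gap 0.0236 t 15.8667
```

Call:
{"fn": "send_rows", "kwargs": {
  "moves": [
    [[0,-0.001,0],[0.03,0,-0.003],0],
    [[0,-0.001,0],[0.06,0,-0.003],0],
    [[0,-0.001,0],[0.08,0,-0.003],0],
    [[0,-0.001,0],[0.1,0,-0.003],0],
    [[0,-0.001,0],[0.1,0,-0.003],0],
    [[0,-0.001,0],[0.1,0,-0.003],0]
  ]
}}

```text
time_s: 16.37
tcp_pos: [0.6049, 0.2298, 0.1151]
tcp_rot: [-0.094, 0.948, 0.031, 0.304]
wrist_force: [6.7, 0.7, 3.1]
finger_gap: 0.0234
gripper_force: 30.0
```

```bash
python3 -c "
from plan import *
rel(pocket(1,.0,0));rel(pocket(1,.1,0))"
```

```text
turn [ 0.0009  0.0061 -0.0002] shift [ 0.0999 -0.0014  0.0037] | p [0.5856 0.2256 0.0999] now [0.6049 0.2298 0.1151] F [6.7 0.7 3.1] gap 0.0234 t 16.3667
turn [ 0.0009  0.0061 -0.0002] shift [-0.3001 -0.0013  0.0073] | p [0.6659 0.2418 0.1572] now [0.6049 0.2298 0.1151] F [6.7 0.7 3.1] gap 0.0234 t 16.3667
```

It stopped at exactly 25 mm short with about 7 N, so pocket two is the blocked one. I hold briefly, draw out and shift across to pocket three.

Call:
{"fn": "send_rows", "kwargs": {
  "moves": [
    [[0,0,0],[0,0,0],0],
    [[0,0,0],[0,0,0],0],
    [[0,0,0],[-0.08,0,0],0],
    [[0,0,0],[-0.16,0,0],0],
    [[0,0,0],[-0.24,0,0],0],
    [[0,0,0],[-0.32,0,0],0],
    [[0,0,0],[-0.32,0,0],0],
    [[0,0,0],[-0.32,-0.1,0],0],
    [[0,0,0],[-0.32,-0.2,0],0],
    [[0,0,0],[-0.32,-0.297,0],0],
    [[0,0,0],[-0.32,-0.297,0],0],
    [[0,0,0],[-0.32,-0.297,0],0],
    [[0,0,0],[-0.32,-0.297,0],0]
  ]
}}

```text
time_s: 17.45
tcp_pos: [0.679, 0.1691, 0.1561]
tcp_rot: [-0.095, 0.949, 0.029, 0.299]
wrist_force: [-0.3, 0.0, -2.0]
finger_gap: 0.0237
gripper_force: 30.0
```

```bash
python3 - <<'E'
from plan import *
rel(pocket(2,.045,0))
st=ctrl.get_state();Rt=R.from_quat(st["tcp_rot"]).as_matrix();g=st["tcp_pos"]-.019*Rt[:,2]
for n in("scene","top"):
    f,p=grab(n);q=(p-g)@Rt
    m=(f["z_map"]>0)&(np.abs(q[...,0]-.06)<.05)&(np.abs(q[...,1])<.02)&(np.abs(q[...,2])<.03)
    Q=q[m];print(n,m.sum(),np.percentile(Q,[1,50,99],axis=0).round(4).tolist())
    if n=="scene":print("z slope",np.polyfit(Q[:,0],Q[:,2],1))
E
```

```text
turn [-0.0006 -0.0005  0.0002] shift [ 2.127e-01 -7.000e-04 -1.000e-04] | p [0.6363 0.1603 0.1257] now [0.679  0.1691 0.1561] F [-0.3  0.  -2. ] gap 0.0237 t 17.45
scene 102 [[0.0175, -0.0169, -0.0048], [0.0546, -0.0128, 0.0027], [0.0939, -0.0055, 0.0146]]
z slope [-0.00753625  0.00358494]
top 84 [[0.0798, -0.01, -0.0144], [0.0886, 0.0002, -0.0107], [0.0964, 0.0136, 0.0018]]
```

There is no slip in the grip and it is aligned on pocket three. I insert it all the way.

Call:
{"fn": "send_rows", "kwargs": {
  "moves": [
    [[0,0,0],[0.04,0,0],0],
    [[0,0,0],[0.08,0,0],0],
    [[0,0,0],[0.12,0,0],0],
    [[0,0,0],[0.15,0,0],0],
    [[0,0,0],[0.18,0,0],0],
    [[0,0,0],[0.21,0,0],0],
    [[0,0,0],[0.24,0,0],0],
    [[0,0,0],[0.27,0,0],0],
    [[0,0,0],[0.3,0,0],0],
    [[0,0,0],[0.33,0,0],0],
    [[0,0,0],[0.355,0,0],0],
    [[0,0,0],[0.38,0,0],0],
    [[0,0,0],[0.4,0,0],0],
    [[0,0,0],[0.405,0,0],0],
    [[0,0,0],[0.405,0,0],0]
  ]
}}

```text
time_s: 18.8
tcp_pos: [0.6, 0.1527, 0.1003]
tcp_rot: [-0.094, 0.948, 0.03, 0.301]
wrist_force: [3.8, 0.7, 1.0]
finger_gap: 0.0236
gripper_force: 30.0
```

```bash
python3 -c "
from plan import *
rel(pocket(2,.0,0))"
```

```text
turn [-0.0003  0.0026  0.    ] shift [0.0001 0.0012 0.0021] | p [0.6002 0.1531 0.0999] now [0.6    0.1527 0.1003] F [3.8 0.7 1. ] gap 0.0236 t 18.8
```

Home at pocket three. I release and go for the third tube.

Call:
{"fn": "send_rows", "kwargs": {
  "moves": [
    [[0,0,0],[0,0,0],0.5],
    [[0,0,0],[0,0,0],0.5],
    [[0,0,0],[0,0,0],0.5],
    [[0,0,0],[0,0,0],0.5],
    [[0,0,0],[-0.02,0,-0.1],0.5],
    [[0,0,0],[-0.04,0,-0.2],0.5],
    [[0,0,0],[-0.04,0,-0.34],0.5],
    [[0,0,0],[-0.04,0,-0.5],0.5],
    [[0,0,0],[-0.04,0,-0.5],0.5],
    [[0,0,0],[-0.04,0,-0.5],0.5]
  ]
}}

```text
time_s: 19.63
tcp_pos: [0.5357, 0.1408, 0.2084]
tcp_rot: [-0.095, 0.949, 0.029, 0.3]
wrist_force: [-0.4, -0.1, -0.2]
finger_gap: 0.0432
gripper_force: 0.0
```

```bash
python3 - <<'E'
from tm import *
tube_end(2);tube_end(0)
rel(mid(tray(2,.12),.5,.22))
E
```

```text
top 320 [[-0.0102, -0.0114, 0.0115], [-0.0049, -0.0012, 0.0424], [0.0081, 0.0117, 0.069], [0.0119, 0.0122, 0.0694]]
scene 233 [[-0.0081, -0.0162, 0.0011], [0.0008, -0.0103, 0.0404], [0.0163, 0.0039, 0.0719], [0.0175, 0.0064, 0.0725]]
top 372 [[-0.0107, -0.0117, 0.0035], [-0.0047, -0.0032, 0.0413], [0.0089, 0.0119, 0.0695], [0.0121, 0.0127, 0.0699]]
scene 211 [[-0.0079, -0.0167, 0.0015], [0.0017, -0.0099, 0.0417], [0.0167, 0.0029, 0.0719], [0.0194, 0.0054, 0.0729]]
turn [0.0371 0.2011 0.1194] shift [ 0.0161 -0.8387 -0.0777] | p [ 0.5628 -0.0694  0.22  ] now [0.536  0.1391 0.2061] F [-0.4 -0.4 -0.3] gap 0.0437 t 19.8333
```

Call:
{"fn": "send_rows", "kwargs": {
  "moves": [
    [[0.037,0.2,0.12],[0.016,-0.84,-0.08],0.5],
    [[0.037,0.2,0.12],[0.016,-0.84,-0.08],0.5],
    [[0.037,0.2,0.12],[0.016,-0.84,-0.08],0.5],
    [[0.037,0.2,0.12],[0.016,-0.84,-0.08],0.5],
    [[0.037,0.2,0.12],[0.016,-0.84,-0.08],0.5],
    [[0.037,0.2,0.12],[0.016,-0.84,-0.08],0.5],
    [[0.037,0.2,0.12],[0.016,-0.84,-0.08],0.5],
    [[0.037,0.2,0.12],[0.016,-0.84,-0.08],0.5],
    [[0.037,0.2,0.12],[0.016,-0.84,-0.08],0.5]
  ]
}}

```text
time_s: 20.58
tcp_pos: [0.5626, -0.0667, 0.2202]
tcp_rot: [-0.006, 0.988, 0.016, 0.152]
wrist_force: [-0.1, 0.4, 0.5]
finger_gap: 0.0435
gripper_force: 0.0
```

```bash
python3 -c "
from plan import *
rel(tray(2,.1))"
```

```text
turn [0.0384 0.2016 0.1217] shift [ 0.0312 -0.8582  0.4139] | p [ 0.5896 -0.2778  0.113 ] now [ 0.5626 -0.0667  0.2202] F [-0.1  0.4  0.5] gap 0.0435 t 20.5833
```

Call:
{"fn": "send_rows", "kwargs": {
  "moves": [
    [[0.038,0.2,0.122],[0.031,-0.87,0.41],0.5],
    [[0.038,0.2,0.122],[0.031,-0.87,0.41],0.5],
    [[0.038,0.2,0.122],[0.031,-0.87,0.41],0.5],
    [[0.038,0.2,0.122],[0.031,-0.87,0.41],0.5],
    [[0.038,0.2,0.122],[0.031,-0.87,0.41],0.5],
    [[0.038,0.2,0.122],[0.031,-0.87,0.41],0.5],
    [[0.038,0.2,0.122],[0.031,-0.87,0.41],0.5],
    [[0.038,0.2,0.122],[0.031,-0.87,0.41],0.5],
    [[0.038,0.2,0.122],[0.031,-0.87,0.41],0.5],
    [[0.038,0.2,0.122],[0.031,-0.87,0.41],0.5],
    [[0.038,0.2,0.122],[0.031,-0.87,0.41],0.5],
    [[0.038,0.2,0.122],[0.031,-0.87,0.41],0.5]
  ]
}}

```text
time_s: 21.58
tcp_pos: [0.5903, -0.2812, 0.1157]
tcp_rot: [0.087, 0.996, 0.001, 0.003]
wrist_force: [-0.4, -0.3, 0.3]
finger_gap: 0.0437
gripper_force: 0.0
```

```bash
python3 -c "
from plan import *
rel(tray(2,.0))"
```

```text
turn [ 0.0012  0.0035 -0.0005] shift [0.007  0.0124 0.4107] | p [ 0.5896 -0.2778  0.013 ] now [ 0.5903 -0.2812  0.1157] F [-0.4 -0.3  0.3] gap 0.0437 t 21.5833
```

Call:
{"fn": "send_rows", "kwargs": {
  "moves": [
    [[0.001,0.003,0],[0.007,0.012,0.12],0.5],
    [[0.001,0.003,0],[0.007,0.012,0.22],0.5],
    [[0.001,0.003,0],[0.007,0.012,0.32],0.5],
    [[0.001,0.003,0],[0.007,0.012,0.38],0.5],
    [[0.001,0.003,0],[0.007,0.012,0.41],0.5],
    [[0.001,0.003,0],[0.007,0.012,0.41],0.5],
    [[0.001,0.003,0],[0.007,0.012,0.41],0],
    [[0.001,0.003,0],[0.007,0.012,0.41],0],
    [[0.001,0.003,0],[0.007,0.012,0.41],0],
    [[0.001,0.003,0],[0.007,0.012,0.41],0],
    [[0.001,0.003,0],[0.007,0.012,0.41],0],
    [[0.001,0.003,0],[0.007,0.012,0.3],0],
    [[0.001,0.003,0],[0.007,0.012,0.15],0],
    [[0.001,0.003,0],[0.007,0.012,0],0],
    [[0.001,0.003,0],[0.007,0.012,-0.15],0],
    [[0.001,0.003,0],[0.007,0.012,-0.3],0],
    [[0.001,0.003,0],[0.007,0.012,-0.4],0],
    [[0.001,0.003,0],[0.007,0.012,-0.4],0],
    [[0.001,0.003,0],[0.007,0.012,-0.4],0]
  ],
  "force": 30
}}

```text
time_s: 23.17
tcp_pos: [0.5884, -0.2807, 0.2168]
tcp_rot: [0.088, 0.996, -0.001, 0.001]
wrist_force: [0.6, 0.3, -2.0]
finger_gap: 0.0239
gripper_force: 30.0
```

```bash
python3 -c "
from plan import *
rel(mid(pocket(3,.1,.06),.5,.21))"
```

```text
turn [-0.0388 -0.2003 -0.1209] shift [-0.0133  0.7553  0.0261] | p [ 0.6249 -0.0954  0.21  ] now [ 0.5884 -0.2807  0.2168] F [ 0.6  0.3 -2. ] gap 0.0239 t 23.1667
```

Call:
{"fn": "send_rows", "kwargs": {
  "moves": [
    [[-0.039,-0.2,-0.121],[-0.013,0.755,0.026],0],
    [[-0.039,-0.2,-0.121],[-0.013,0.755,0.026],0],
    [[-0.039,-0.2,-0.121],[-0.013,0.755,0.026],0],
    [[-0.039,-0.2,-0.121],[-0.013,0.755,0.026],0],
    [[-0.039,-0.2,-0.121],[-0.013,0.755,0.026],0],
    [[-0.039,-0.2,-0.121],[-0.013,0.755,0.026],0],
    [[-0.039,-0.2,-0.121],[-0.013,0.755,0.026],0],
    [[-0.039,-0.2,-0.121],[-0.013,0.755,0.026],0],
    [[-0.039,-0.2,-0.121],[-0.013,0.755,0.026],0]
  ]
}}

```text
time_s: 23.92
tcp_pos: [0.6234, -0.0966, 0.2072]
tcp_rot: [-0.002, 0.989, 0.015, 0.15]
wrist_force: [-0.1, -0.4, -1.1]
finger_gap: 0.0239
gripper_force: 30.0
```

```bash
python3 -c "
from plan import *
rel(pocket(3,.1,.04))"
```

```text
turn [-0.0385 -0.2039 -0.1226] shift [-0.1673  0.751   0.1471] | p [0.6726 0.0921 0.19  ] now [ 0.6234 -0.0966  0.2072] F [-0.1 -0.4 -1.1] gap 0.0239 t 23.9167
```

Call:
{"fn": "send_rows", "kwargs": {
  "moves": [
    [[-0.038,-0.204,-0.122],[-0.167,0.75,0.147],0],
    [[-0.038,-0.204,-0.122],[-0.167,0.75,0.147],0],
    [[-0.038,-0.204,-0.122],[-0.167,0.75,0.147],0],
    [[-0.038,-0.204,-0.122],[-0.167,0.75,0.147],0],
    [[-0.038,-0.204,-0.122],[-0.167,0.75,0.147],0],
    [[-0.038,-0.204,-0.122],[-0.167,0.75,0.147],0],
    [[-0.038,-0.204,-0.122],[-0.167,0.75,0.147],0],
    [[-0.038,-0.204,-0.122],[-0.167,0.75,0.147],0],
    [[-0.038,-0.204,-0.122],[-0.167,0.75,0.147],0],
    [[-0.038,-0.204,-0.122],[-0.167,0.75,0.147],0],
    [[-0.038,-0.204,-0.122],[-0.167,0.75,0.147],0],
    [[-0.038,-0.204,-0.122],[-0.167,0.75,0.147],0]
  ]
}}

```text
time_s: 24.92
tcp_pos: [0.6728, 0.0929, 0.1914]
tcp_rot: [-0.094, 0.949, 0.03, 0.3]
wrist_force: [0.4, 0.2, -0.4]
finger_gap: 0.0233
gripper_force: 30.0
```

```bash
python3 -c "
from plan import *
rel(pocket(3,.08,0))"
```

```text
turn [ 0.0001  0.0014 -0.0002] shift [ 0.0848 -0.0029  0.1634] | p [0.679  0.0934 0.1458] now [0.6728 0.0929 0.1914] F [ 0.4  0.2 -0.4] gap 0.0233 t 24.9167
```

Call:
{"fn": "send_rows", "kwargs": {
  "moves": [
    [[0,0.001,0],[0,-0.003,0.08],0],
    [[0,0.001,0],[0,-0.003,0.163],0],
    [[0,0.001,0],[0.05,-0.003,0.163],0],
    [[0,0.001,0],[0.08,-0.003,0.163],0],
    [[0,0.001,0],[0.08,-0.003,0.163],0],
    [[0,0.001,0],[0.08,-0.003,0.163],0],
    [[0,0.001,0],[0.08,-0.003,0.163],0]
  ]
}}

```text
time_s: 25.5
tcp_pos: [0.6806, 0.0948, 0.1479]
tcp_rot: [-0.095, 0.949, 0.03, 0.301]
wrist_force: [0.2, -1.0, -1.3]
finger_gap: 0.0235
gripper_force: 30.0
```

```bash
python3 -c "
from plan import *
rel(pocket(3,0,0))"
```

```text
turn [0.0007 0.0019 0.0006] shift [ 0.3309 -0.0039  0.0019] | p [0.6148 0.0805 0.0999] now [0.6806 0.0948 0.1479] F [ 0.2 -1.  -1.3] gap 0.0235 t 25.5
```

Call:
{"fn": "send_rows", "kwargs": {
  "moves": [
    [[0.001,0.001,0.001],[0,-0.004,0.002],0],
    [[0.001,0.001,0.001],[0,-0.004,0.002],0],
    [[0.001,0.001,0.001],[0.03,-0.004,0.002],0],
    [[0.001,0.001,0.001],[0.06,-0.004,0.001],0],
    [[0.001,0.001,0.001],[0.09,-0.004,0.001],0],
    [[0.001,0.001,0.001],[0.12,-0.004,0],0],
    [[0.001,0.001,0.001],[0.15,-0.004,0],0],
    [[0.001,0.001,0.001],[0.18,-0.004,0],0],
    [[0.001,0.001,0.001],[0.21,-0.004,0],0],
    [[0.001,0.001,0.001],[0.24,-0.004,0],0],
    [[0.001,0.001,0.001],[0.27,-0.004,0],0],
    [[0.001,0.001,0.001],[0.295,-0.004,0],0],
    [[0.001,0.001,0.001],[0.315,-0.004,0],0],
    [[0.001,0.001,0.001],[0.33,-0.004,0],0],
    [[0.001,0.001,0.001],[0.34,-0.004,0],0],
    [[0.001,0.001,0.001],[0.342,-0.004,0],0],
    [[0.001,0.001,0.001],[0.342,-0.004,0],0]
  ]
}}

```text
time_s: 26.92
tcp_pos: [0.6143, 0.0804, 0.1003]
tcp_rot: [-0.094, 0.948, 0.03, 0.302]
wrist_force: [6.5, 1.4, 1.1]
finger_gap: 0.0237
gripper_force: 30.0
```

```bash
python3 -c "
from plan import *
rel(pocket(3,0,0))"
```

```text
turn [-0.0004  0.0039 -0.0003] shift [-0.0007 -0.0001  0.0027] | p [0.6148 0.0805 0.0999] now [0.6143 0.0804 0.1003] F [6.5 1.4 1.1] gap 0.0237 t 26.9167
```

Call:
{"fn": "send_rows", "kwargs": {
  "moves": [
    [[0,0,0],[0,0,0],0.5],
    [[0,0,0],[0,0,0],0.5],
    [[0,0,0],[0,0,0],0.5],
    [[0,0,0],[0,0,0],0.5],
    [[0,0,0],[-0.02,0,-0.1],0.5],
    [[0,0,0],[-0.04,0,-0.2],0.5],
    [[0,0,0],[-0.04,0,-0.34],0.5],
    [[0,0,0],[-0.04,0,-0.5],0.5],
    [[0,0,0],[-0.04,0,-0.5],0.5],
    [[0,0,0],[-0.04,0,-0.5],0.5],
    [[0,0,0],[-0.04,0,-0.5],0.5],
    [[0,0,0],[-0.04,0,-0.5],0.5]
  ]
}}

```text
time_s: 27.92
tcp_pos: [0.5488, 0.0669, 0.2043]
tcp_rot: [-0.094, 0.95, 0.029, 0.298]
wrist_force: [-0.5, -0.6, -0.2]
finger_gap: 0.0437
gripper_force: 0.0
```

```bash
python3 - <<'E'
from tm import *
for k in range(4): print("pocket",k+1); tube_end(k)
f,p=grab("scene");save(f,"end.png",None,1.25)
E
```

```text
pocket 1
top 413 [[-0.0115, -0.0118, 0.0012], [-0.0051, -0.0031, 0.0373], [0.0082, 0.0118, 0.0694], [0.0129, 0.0124, 0.0698]]
scene 213 [[-0.0091, -0.0165, 0.0013], [0.0014, -0.0105, 0.0424], [0.0184, 0.0034, 0.0721], [0.019, 0.0056, 0.0726]]
pocket 2
top 0 
scene 0 
pocket 3
top 332 [[-0.0108, -0.0116, 0.0091], [-0.005, -0.0012, 0.0415], [0.0073, 0.0118, 0.0691], [0.0108, 0.0125, 0.0697]]
scene 232 [[-0.0081, -0.0161, 0.0014], [0.0008, -0.0097, 0.0425], [0.0163, 0.0036, 0.0718], [0.0185, 0.0059, 0.0727]]
pocket 4
top 348 [[-0.0117, -0.0111, 0.0019], [-0.0057, 0.0002, 0.0377], [0.0053, 0.0124, 0.0688], [0.01, 0.0127, 0.0691]]
scene 244 [[-0.0081, -0.016, 0.0013], [0.0004, -0.0097, 0.0444], [0.0163, 0.0047, 0.0717], [0.0182, 0.0073, 0.0723]]
```

View pics/end.png

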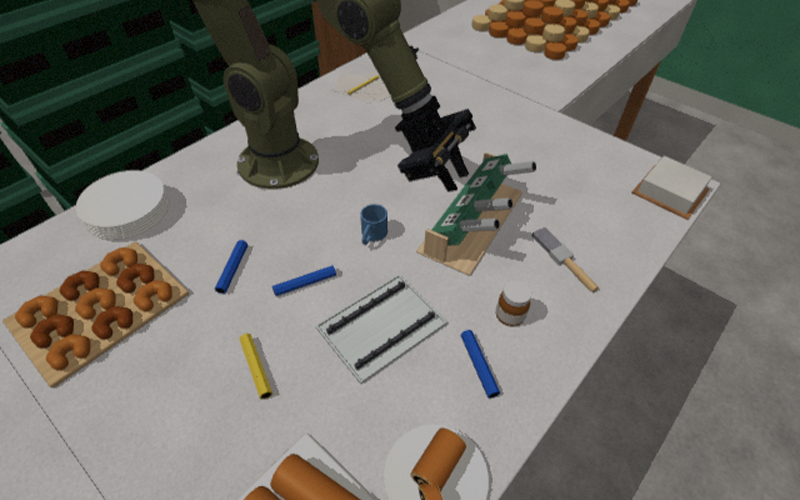

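The picture shows tubes at (520,167), (497,203) and (482,224), in pockets one, three and four, with their outer ends about 70 mm past the home point, as they should be. Pocket two and the tray (380,325) are empty. The jar (515,303), mug (373,222) and brush (565,258) have not been disturbed, and the gripper is clear of everything.

```bash
python3 -c "
from bench import ctrl
print(ctrl.finish_job())"
```

```text
the job is handed in; nothing more can be done
None
```

The three tubes are fully home in pockets one, three and four; pocket two had the lump and is empty, the jar, mug and brush were left alone, and the job is handed in at about 28 s (it returned no verdict).

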